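Take the pile on the lab bench apart and put each thing in its place

TASK

Take the pile apart from the top, one thing at a time: the timer goes in the middle of the yellow stand and the rubber stopper into the green dish, then the blue film carton goes on the grey board, pushed snugly home into the corner of its red fence, and last the tip box into the white tray. Everything must finish flat and the right way up, just as it was in the pile, with nothing tipped over on the way and the two vials behind left where they stand.

Things in the scene. Friction and masses are not known exactly. Their poses are not given: they have to be found in the camera images.
- tips_mid (a point): Pipette tip box at the bottom of the pile: blue base, clear lid (shut, cannot open), 66 mm across (its x; a small lip on the -x side sticks out 4 mm more) x 120 mm long (its y) x 70 mm high. Point at its centre, 35 mm up. Grip across its x. About 0.14 kg.
- film_mid (a point): Dark blue sealing-film carton lying flat on the tip box, 50 mm across (its x) x 130 mm long (its y) x 50 mm high; either end may point either way. Point at its centre, 25 mm up. Grip across its x, in the upper half so that the fingertips clear the red fence. About 0.16 kg.
- timer_mid (a point): White timer with blue corners and a small screen, lying flat on the film carton towards the carton's -y end, 46 mm across (its x) x 66 mm (its y) x 13 mm thick. Point at its centre, 6.5 mm up. It is 4 mm narrower than the carton under it. It may lie on the stand at any yaw. About 0.05 kg.
- stopper_mid (a point): Red-brown, smooth rubber stopper standing upright on the film carton towards the carton's +y end, round, 31 mm diameter x 28 mm high. Point at its centre, 14 mm up. About 0.03 kg.
- tip_tray: White tray with a low rim, fixed, 148 mm (its x) x 98 mm (its y), rim top 9 mm over the bench, inside 142 x 92 mm, floor 3 mm over the bench. Origin at the middle of its underside. The tip box stands in it with its long side along the tray's x, either way round; its centre is then 38 mm over the bench.
- film_home (a point): Grey board, fixed, 154 x 74 x 3 mm, with a low red fence (top 9 mm over the bench) along its +x end and its +y side. This point (axes as the board's) is where the centre of the film carton is when the carton lies on the board, long side along x (either way round), touching both fences: the faces of the fence lie 65 mm to +x and 25 mm to +y of it, and the board's top 25 mm below it. The carton slides easily on the board.
- timer_stand: Stand with a yellow top plate on a dark foot, fixed, top 84 mm (its x) x 64 mm (its y), flat, 50 mm over the bench. Origin at the middle of its underside on the bench.
- stopper_dish: Round green pedestal with a shallow dish in its top, fixed, 60 mm across, inside 53 mm across, dish floor 45 mm and rim 49 mm over the bench. Origin at the middle of its underside on the bench.
- vial_white_mid (a point): Bystander: clear vial with a white cap, 27 mm diameter x 61 mm high, loose. Point at its centre, 30 mm up. Leave it alone.
- vial_black_mid (a point): Bystander: clear vial with a black cap, 27 mm diameter x 61 mm high, loose. Point at its centre, 30 mm up. Leave it alone.

How it is judged:
By the outcome, as a careful person would: the job done as asked, in the order asked, and still so for the second after the job is handed in, with the robot touching nothing.
It also fails if it takes over 112 s, if anything falls off the work surface, if the arm or the gripper's body presses on something with over 40 N, if the wrist force passes 120 N, or if a joint passes its speed limit or range.

ROBOT

A 6-joint arm with a two-finger parallel gripper is mounted at the origin on a cart in front of the work surface, level with it; the furniture and walls round the work are solid. World frame = base frame: x ahead of the robot, y to its left, z up, the work surface at z = 0. Lengths are in m, angles in rad, forces in N, time in s.
With the tool pointing down it reaches from about 0.375 to 0.925 m from the base axis. Payload 5.7 kg.
Tool frame: the origin (TCP) lies between the finger pads; the fingertips stand 19 mm ahead of it and the grasp point (between the pads) is the TCP; z points along the fingers, y is the line along which they close (so a half turn about z gives the same grasp; the last joint's range is limited). The gripper opens to 88 mm and grips with 3 to 60 N. Pads are 20 mm wide; open, the fingers measure 115 mm over their backs; the gripper's body (75 mm by 178 mm) begins 61 mm behind the grasp point.
Start: joints at [-1.245, 0.359, 1.51, -0, 1.272, -0.115], TCP at [0.256, -0.543, 0.242] pointing down, gripper open.
Joint ranges: [-2.97, 2.97], [-1.01, 2.36], [0.21, 2.38], [-0.96, 4.11], [0.2, 2.71], [-2.98, 2.98]. Speed limits (rad/s): [2.39, 2.39, 3.14, 3.14, 3.14, 3.14].

INTERFACE

Orientations are given as a rotation vector (axis times angle).
In Python, from bench import status, cams, ticket gives the robot as it stands. The module is installed in compiled form; this text tells all that it offers.
- The arm moves only by the shell command python3 -m pendant 'ROWS' [FORCE]. ROWS is JSON, a list of rows, each a list of 7 numbers: the turn, a rotation vector about the world's x, y, z in degrees, then the shift along the world's x, y, z in mm, then the opening, from -1 (shut) to 1 (fully open), so that 0 is half open. In form: [[wx, wy, wz, dx, dy, dz, claw], ...]. A call has 1 to 10 rows; each row shifts and turns the commanded pose from where the row before left it; what a row does not reach is not made up. A row lasts 1/10 s, in which the tool goes at most 50 mm and 8.59 degrees, less where a joint would pass 70% of its speed; a pose out of reach is approached as far as the arm can. A call is refused whole if a number of a shift passes 50 or a number of a turn 8.59, either way. A call with a gripper value outside its range is refused whole. The fingers move at their own pace and stop on an object; FORCE is the grip in N (left out, the last holds). Time passes only in rows, so rows that do not move let the fingers close. It gives the time, the measured TCP pose, the force, the opening and the grip force at its end, in the units of the state.
- status.sense(): the state, without advancing time (a new reading comes with each control period).
- cams.capture(name): name is "scene" or "top" or "wrist"; returns a dict with "img" (384x512x3 uint8, blue, green, red), "z_map" (384x512 float32, m along the optical axis (not along the pixel's ray), 0 where there is no reading), "fx", "fy", "cx", "cy" (pixels), "R" (3x3) and "t" (3): a world point X has camera coordinates R X + t. Camera axes: x right, y down, z forward; pixel columns grow to the right and rows downward; lengths in m; the calibration is good to about 2 mm. The wrist camera is an equidistant fisheye: a pixel r from the principal point sees the ray r / f radians off the axis. A picture is of the moment at which its call begins.
- ticket.job_done(): hands the job in; it is judged then, once.
Trained networks look in a picture, given as the dict that the camera call returned (one of the last four; its "shot" number tells which), for a name from the list of things; names that differ only in an ending like _2 or _b are one class to them, and where a whole thing is asked for, a point or a joint stands for the part that bears it (a point fixed in the world has none). Each returns a list of dicts, best first, with "score" (0 to 1); they miss things now and then, are a little off and sometimes report something else, mostly with a low value. They report only what shows in the picture. A call takes as long as a camera call.
- cams.find_in(picture, target): "point" ([row, column] in pixels, amid what is visible of it).
- cams.masks_of(picture, target): "region" (384x512 bool, what is visible of it) and "point" ([row, column] in pixels, amid what is visible of it).
- cams.mark_of(picture, target): "point" ([row, column] in pixels: a listed point, or the origin of a listed thing).
The state is a dict: "time": time; "joints": joint angles; "joint_vel": joint speeds; "tau": joint torques, N m; "tcp_pos": TCP position; "orientation": TCP orientation; "contact_force": force on the tool from outside, world axes, zero at the start; "torque": the same for the moment, N m; "opening": finger opening in m; "grip_force": force on a finger pad.
Only numpy, scipy, OpenCV 4.12 (cv2) and the standard library are available. Lean on these libraries where they do the work, as an engineer would, in place of code of your own. Each camera call takes 0.05 s, during which the arm holds its last target. There are 200 camera calls.

## Working session

There is one attempt and no reset: what is moved stays moved. The work goes in short steps, Python scripts to look and compute and a shell command to move; the robot and the scene stay as the last step left them, time stands still between calls to the robot, and variables do not carry over. Pictures are saved under pics/ and viewed, at most 14 in all, crops included, and the job is handed in when it is done.

```bash
mkdir -p pics
cat > h.py <<'E'
import numpy as np, cv2
from bench import status, cams, ticket
def px2w(p,rc,z=None,dep=None):
    r,c=rc
    d=np.array([(c-p['cx'])/p['fx'],(r-p['cy'])/p['fy'],1.0])
    C=-p['R'].T@p['t']; w=p['R'].T@d
    if z is not None: return C+w*(z-C[2])/w[2]
    return C+w*dep
def cloud(p,mask=None):
    r,c=np.nonzero((p['z_map']>0)&(mask if mask is not None else True))
    z=p['z_map'][r,c]
    X=np.stack([(c-p['cx'])/p['fx']*z,(r-p['cy'])/p['fy']*z,z],1)
    return (X-p['t'])@p['R']
def rect(X):
    return cv2.minAreaRect((X[:,:2]*1000).astype(np.float32))
E
python3 - <<'E'
from h import *
s=status.sense(); print({k:np.round(v,3) for k,v in s.items()})
p=cams.capture('top'); q=cams.capture('scene')
cv2.imwrite('pics/both.png',np.vstack([p['img'],q['img']])[:, :])
cv2.imwrite('pics/t.png',p['img']);cv2.imwrite('pics/s.png',q['img'])
print(-p['R'].T@p['t'],p['R'],p['fx'],-q['R'].T@q['t'])
H=dict(tips_mid=.035,film_mid=.095,timer_mid=.1265,stopper_mid=.134,tip_tray=0,film_home=.028,timer_stand=0,stopper_dish=0,vial_white_mid=.03,vial_black_mid=.03)
for n,z in H.items():
    for l,pp in(('t',p),('s',q)):
        m=cams.mark_of(pp,n)[:2]
        print(n,l,[(round(a['score'],2),np.round(a['point']),np.round(px2w(pp,a['point'],z)*1000)) for a in m])
E
```

```text
{'time': np.float64(0.0), 'joints': array([-1.245,  0.36 ,  1.511, -0.   ,  1.273, -0.115]), 'joint_vel': array([-0.002,  0.002, -0.   ,  0.002, -0.   , -0.   ]), 'tau': array([-2.0000e-03, -5.1539e+01, -2.7073e+01,  6.7000e-02,  3.5000e-02,
       -0.0000e+00]), 'tcp_pos': array([ 0.256, -0.542,  0.241]), 'orientation': array([-3.064, -0.686,  0.   ]), 'contact_force': array([ 0.543, -0.765,  0.802]), 'torque': array([ 0.014, -0.018, -0.023]), 'grip_force': np.float64(0.0), 'opening': np.float64(0.088)}
[0.44614006 0.196011   0.95447484] [[-0.00878613 -0.99992248 -0.00882313]
 [-0.99940476  0.00907526 -0.03328321]
 [ 0.0333607   0.00852545 -0.99940701]] 367.8544552298034 [-0.21940145  0.61930426  0.74382884]
tips_mid t [(0.66, array([191., 165.]), array([472., 428.,  35.]))]
tips_mid s [(0.69, array([257., 167.]), array([477., 430.,  35.]))]
film_mid t [(0.81, array([190., 160.]), array([471., 427.,  95.])), (0.44, array([195., 349.]), array([456., -16.,  95.]))]
film_mid s [(0.94, array([238., 165.]), array([473., 430.,  95.]))]
timer_mid t [(0.92, array([176., 155.]), array([502.,
[... 604 characters left out ...]
 28.]))]
timer_stand t [(0.76, array([196., 312.]), array([454.,  57.,   0.]))]
timer_stand s [(0.62, array([216., 311.]), array([455.,  57.,   0.]))]
stopper_dish t [(0.85, array([196., 352.]), array([455., -47.,   0.])), (0.21, array([175., 152.]), array([515., 471.,   0.]))]
stopper_dish s [(0.75, array([258., 166.]), array([510., 424.,   0.])), (0.62, array([205., 343.]), array([448., -40.,   0.]))]
vial_white_mid t [(0.6, array([147., 235.]), array([580., 254.,  30.]))]
vial_white_mid s [(0.62, array([202., 221.]), array([592., 240.,  30.]))]
vial_black_mid t [(0.6, array([146., 188.]), array([583., 373.,  30.]))]
vial_black_mid s [(0.54, array([223., 179.]), array([571., 362.,  30.]))]
```

View both.

View pics/t.png

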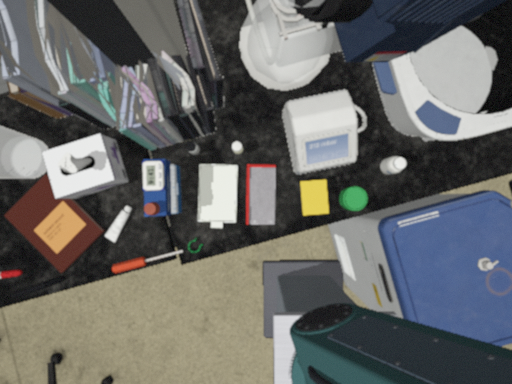

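View pics/s.png

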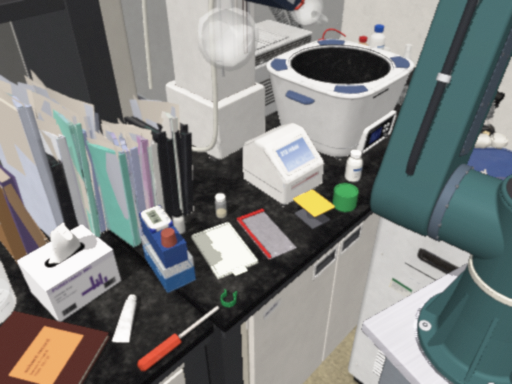

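Run:
```python
from h import *
p=cams.capture('top'); q=cams.capture('scene')
T=dict(tips_mid=(.02,.08),film_mid=(.11,.125),timer_mid=(.126,.14),stopper_mid=(.138,.155),tip_tray=(.0,.012),film_home=(0,.012),timer_stand=(.042,.056),stopper_dish=(.038,.056),vial_white_mid=(.03,.07),vial_black_mid=(.03,.07))
for n,(a,b) in T.items():
  for l,pp in(('t',p),('s',q)):
    for m in cams.masks_of(pp,n)[:1]:
        X=cloud(pp,m['region']); 
        Y=X[(X[:,2]>a)&(X[:,2]<b)]
        print(n,l,round(m['score'],2),len(X),len(Y),end=' ')
        if len(Y)>5: print('med',np.round(np.median(Y,0)*1000),'rect',np.round(np.array(sum([list(v) if hasattr(v,'__len__') else [v] for v in rect(Y)],[])),1))
        else: print(np.round(np.percentile(X,[5,50,95],axis=0)*1000).tolist() if len(X) else '')
# tall things near pile: height grid 3cm
X=np.vstack([cloud(p),cloud(q)])
print('y cols',[600-40*j for j in range(18)])
for x0 in np.arange(.72,.34,-.03):
    print(round(x0,2),[int(1000*np.percentile(v,95)) if len(v:=X[(abs(X[:,0]-x0)<.015)&(abs(X[:,1]-(.6-.04*j))<.02)][:,2])>3 else -1 for j in range(18)])
big=lambda i,r0,r1,c0,c1:cv2.resize(i[r0:r1,c0:c1],None,fx=4,fy=4,interpolation=cv2.INTER_CUBIC)
a=big(p['img'],135,245,130,320); cv2.imwrite('pics/tz.png',a)
```

```text
tips_mid t 0.69 502 406 med [477. 401.  67.] rect [477.8 402.   14.4 118.9  89.9]
tips_mid s 0.65 1092 853 med [416. 454.  49.] rect [459.5 456.1 135.4  58.7  30.8]
film_mid t 0.69 674 457 med [455. 419. 120.] rect [478.1 431.9 127.8  49.5   0.9]
film_mid s 0.62 984 413 med [434. 445. 120.] rect [473.1 432.2 127.7  51.    0.9]
timer_mid t 0.81 643 626 med [505. 433. 133.] rect [504.9 432.8  49.   67.7  89.6]
timer_mid s 0.82 533 502 med [496. 435. 133.] rect [500.7 433.9  66.4  46.9   1.7]
stopper_mid t 0.63 149 120 med [431. 434. 148.] rect [430.5 434.7  24.9  24.6  54.4]
stopper_mid s 0.84 247 140 med [424. 437. 148.] rect [428.6 436.4  23.8  27.3  83.5]
tip_tray t 0.66 105 1 [[568.0, 238.0, 20.0], [576.0, 247.0, 61.0], [588.0, 257.0, 64.0]]
tip_tray s 0.63 2114 2099 med [459. 303.   4.] rect [462.3 302.7 102.1 171.8  85.6]
film_home t 0.7 1731 1686 med [464. 191.   4.] rect [463.3 192.4  75.3 152.4  89.6]
film_home s 0.59 1365 1352 med [457. 191.   4.] rect [464.  189.8  75.6 163.3  88.7]
timer_stand t 0.7 909 883 med [453.  59.  51.] rect [453.8  59.2  83.7  64.8   3.6]
timer_sta
[... 1026 characters left out ...]
 443, 604, 444, 618, 620, 599, 589, 234]
0.6 [97, 96, 2, 257, 254, 257, 253, 194, 3, 62, 3, 413, 156, 157, 157, 155, 146, 3]
0.57 [98, 96, 3, 226, 235, 2, 62, 3, 25, 62, 3, 3, 145, 147, 143, 136, 126, 3]
0.54 [158, 97, 2, 56, 135, 133, 8, 9, 9, 9, 11, 10, 116, 123, 116, 109, 99, 3]
0.51 [156, 97, 90, 70, 135, 134, 8, 6, 6, 10, 6, 6, 87, 93, 86, 4, 3, 3]
0.48 [96, 94, 5, 69, 135, 134, 9, 6, 6, 10, 6, 5, 3, 52, 53, 14, 50, 3]
0.45 [2, 2, 3, 67, 148, 121, 8, 5, 6, 10, 6, 5, 3, 52, 52, 46, 46, 46]
0.42 [2, 20, 20, 60, 148, 120, 8, 6, 5, 10, 6, 5, 2, 51, 51, 27, 49, 3]
0.39 [14, 18, 9, 2, 2, 2, 7, 10, 10, 9, 4, 3, 2, 3, 2, 2, 2, -6]
0.36 [15, 11, 2, 2, 2, 2, 3, 2, 1, 1, 3, 2, 2, 2, 1, -1, -1, -1]
```

View pics/tz.png

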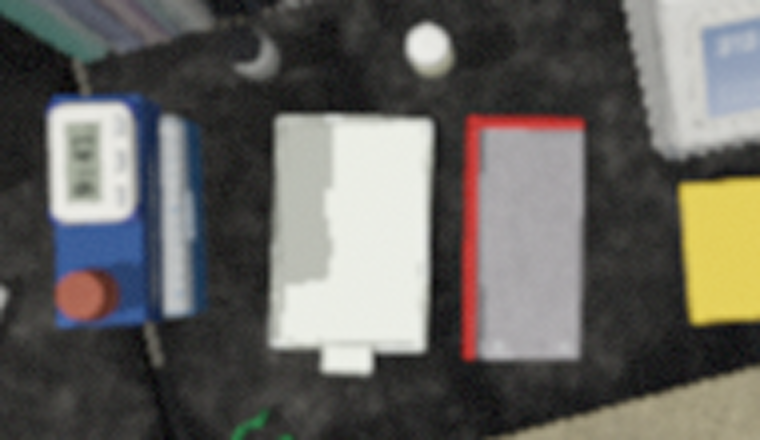

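Run:
```python
from h import *
p=cams.capture('top'); q=cams.capture('scene')
X=cloud(p)
Y=X[(X[:,0]>.1)&(X[:,0]<.5)&(X[:,1]<-.08)&(X[:,1]>-.6)]
for y in np.arange(-.1,-.5,-.05):
    print(round(y,2),[int(1000*np.max(v)) if len(v:=X[(abs(X[:,0]-x)<.03)&(abs(X[:,1]-y)<.025)][:,2])>0 else -1 for x in np.arange(.2,.55,.05)])
X=np.vstack([X,cloud(q)])
Y=X[(X[:,2]>.17)&(X[:,0]<.75)]
for y in np.arange(.30,.58,.02):
    v=Y[abs(Y[:,1]-y)<.01]; print(round(y,2),np.round(np.sort(v[:,0])[:6],3), np.round(v[np.argsort(v[:,0])[:6]][:,2],3))
```

```text
-0.1 [-698, 546, 547, 67, 65, 6, 81]
-0.15 [68, 67, 70, 66, 67, 4, 89]
-0.2 [65, 65, 65, 66, 67, 62, 5]
-0.25 [66, 65, 66, 66, 67, 67, 5]
-0.3 [65, 66, 66, 66, 67, 67, 5]
-0.35 [66, 70, 91, 66, 66, 67, 6]
-0.4 [65, 67, 65, 66, 76, 78, 5]
-0.45 [-1, -1, -1, -1, -1, 31, 36]
0.3 [0.621 0.621 0.621 0.622 0.622 0.622] [0.183 0.2   0.17  0.173 0.195 0.174]
0.32 [0.613 0.614 0.614 0.615 0.615 0.615] [0.245 0.178 0.17  0.236 0.187 0.202]
0.34 [0.61 0.61 0.61 0.61 0.61 0.61] [0.206 0.229 0.176 0.207 0.187 0.19 ]
0.36 [0.604 0.604 0.605 0.605 0.605 0.605] [0.212 0.182 0.196 0.242 0.245 0.214]
0.38 [0.599 0.599 0.6   0.6   0.6   0.6  ] [0.172 0.251 0.219 0.189 0.178 0.192]
0.4 [0.594 0.594 0.594 0.594 0.595 0.595] [0.205 0.19  0.22  0.233 0.225 0.207]
0.42 [0.587 0.588 0.588 0.589 0.589 0.589] [0.224 0.25  0.215 0.19  0.214 0.218]
0.44 [0.585 0.585 0.585 0.586 0.586 0.586] [0.176 0.175 0.183 0.224 0.216 0.223]
0.46 [0.578 0.579 0.579 0.579 0.579 0.579] [0.171 0.179 0.171 0.189 0.239 0.235]
0.48 [0.591 0.593 0.593 0.593 0.593 0.593] [0.172 0.213 0.185 0.18  0.172 0.225]
0.5 [0.624 0.624 0.625 0.625 0.626 0.626] [0.252 0.234 0.216 0.236 0.228 0.221]
0.52 [0.654 0.655 0.655 0.656 0.656 0.656] [0.171 0.196 0.178 0.262 0.178 0.198]
0.54 [0.645 0.645 0.646 0.646 0.646 0.647] [0.266 0.273 0.287 0.261 0.263 0.284]
0.56 [0.639 0.64  0.64  0.64  0.64  0.641] [0.195 0.209 0.188 0.222 0.208 0.18 ]
```

```bash
python3 -m pendant '[[0,0,7.8,18,48.8,2,1],[0,0,7.8,18,48.8,2,1],[0,0,7.8,18,48.8,2,1],[0,0,7.8,18,48.8,2,1],[0,0,7.8,18,48.8,2,1],[0,0,7.8,18,48.8,2,1],[0,0,7.8,18,48.8,2,1],[0,0,7.8,18,48.8,2,1],[0,0,7.8,18,48.8,2,1],[0,0,7.8,18,48.8,2,1]]' 20; python3 -m pendant '[[0,0,7.8,7,48.8,0,1],[0,0,7.8,7,48.8,0,1],[0,0,7.8,7,48.8,0,1],[0,0,7.8,7,48.8,0,1],[0,0,7.8,7,48.8,0,1],[0,0,7.8,7,48.8,0,1],[0,0,7.8,7,48.8,0,1],[0,0,7.8,7,48.8,0,1],[0,0,7.8,7,48.8,0,1],[0,0,7.8,7,48.8,0,1]]'
cat >> h.py <<'E'
from scipy.spatial.transform import Rotation as Ro
def st():
    s=status.sense(); M=Ro.from_rotvec(s['orientation']).as_matrix()
    print('t',round(float(s['time']),2),'tcp',np.round(np.array(s['tcp_pos'])*1000,1),'yaw',round(np.degrees(np.arctan2(M[1,0],M[0,0])),2),'toolz',np.round(M[:,2],3),'F',np.round(s['contact_force'],1),'op',round(float(s['opening'])*1000,1),'g',round(float(s['grip_force']),1))
    return s
E
python3 -c "
from h import *
st()"
```

```text
time: 3.3
tcp_pos: [0.4293, -0.072, 0.2613]
orientation: [1.943, 2.467, 0.0]
contact_force: [1.2, -0.9, -0.4]
opening: 0.0879
grip_force: 0.0
time: 4.3
tcp_pos: [0.4988, 0.4163, 0.2609]
orientation: [-0.044, 3.141, -0.0]
contact_force: [1.6, 0.4, 0.5]
opening: 0.0876
grip_force: 0.0
t 4.3 tcp [498.8 416.3 260.9] yaw -178.4 toolz [ 0. -0. -1.] F [1.6 0.4 0.5] op 87.6 g 0.0
```

```bash
python3 -m pendant '[[0,0,-0.5,0,0,0,1],[0,0,0,0,0,0,1]]' >/dev/null
cat >> h.py <<'E'
def wray(p,rc):
    r=np.atleast_2d(rc).astype(float)
    u=(r[:,1]-p['cx'])/p['fx']; v=(r[:,0]-p['cy'])/p['fy']; th=np.hypot(u,v); k=np.where(th>1e-9,np.sin(th)/np.maximum(th,1e-9),1)
    return np.stack([u*k,v*k,np.cos(th)],1)
def wz(p,rc,z):
    d=wray(p,rc)@p['R']; C=-p['R'].T@p['t']
    return C+d*((z-C[2])/d[:,2])[:,None]
def wcloud(p,mask=None):
    rc=np.argwhere((p['z_map']>0)&(mask if mask is not None else True))
    d=wray(p,rc); z=p['z_map'][rc[:,0],rc[:,1]]
    return ((d*(z/d[:,2])[:,None])-p['t'])@p['R']
def wfit(p,name,a,b,i=0):
    M=cams.masks_of(p,name)
    if not M: print(name,'none'); return
    X=wcloud(p,M[i]['region']); Y=X[(X[:,2]>a)&(X[:,2]<b)]
    print(name,round(M[i]['score'],2),len(X),len(Y),'med',np.round(np.median(Y,0)*1000,1) if len(Y) else '', rect(Y) if len(Y)>5 else np.percentile(X,[5,50,95],axis=0))
E
python3 - <<'E'
from h import *
st(); p=cams.capture('wrist'); cv2.imwrite('pics/w1.png',p['img'])
wfit(p,'timer_mid',.126,.14); wfit(p,'stopper_mid',.138,.155); wfit(p,'film_mid',.11,.125); wfit(p,'tips_mid',.06,.08)
for n,z in (('timer_mid',.1265),('stopper_mid',.134)):
  for m in cams.mark_of(p,n)[:1]: print(n,m['score'],wz(p,m['point'],z))
E
```

```text
t 4.5 tcp [498.5 414.8 260.2] yaw -179.2 toolz [-0.001 -0.001 -1.   ] F [-0.  -0.7  1. ] op 88.3 g 0.0
timer_mid 0.95 3360 3245 med [500.6 432.7 133.1] ((503.49505615234375, 432.94915771484375), (68.35221862792969, 49.13328170776367), 1.643690586090088)
stopper_mid 0.97 802 728 med [429.1 434.  147.9] ((428.65960693359375, 434.2139892578125), (25.324853897094727, 25.571184158325195), 1.2007139921188354)
film_mid 0.62 2382 2373 med [449.6 425.5 120. ] ((470.7008056640625, 431.8328552246094), (116.37284088134766, 50.846012115478516), 1.0909780263900757)
tips_mid 0.81 724 643 med [468.2 401.5  69.7] ((475.56634521484375, 400.90264892578125), (118.67205810546875, 7.991787433624268), 0.5175016522407532)
timer_mid 0.67 [[0.50154907 0.43096238 0.1265    ]]
stopper_mid 0.92 [[0.42936443 0.43764068 0.134     ]]
```

View pics/w1.png

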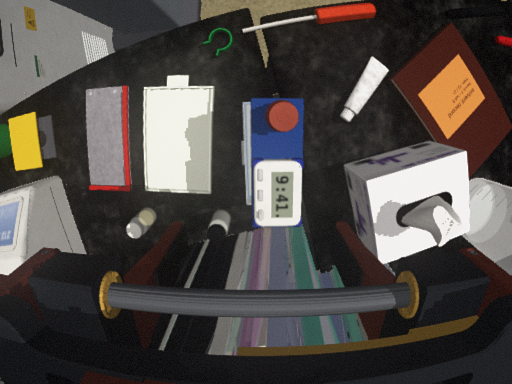

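```bash
python3 -m pendant '[[0,0,0.5,4.5,18,-20,1],[0,0,0,0,0,-35,1],[0,0,0,0,0,-35,0.6],[0,0,0,0,0,-20,0.5],[0,0,0,0,0,0,0.5],[0,0,0,0,0,0,0.5]]' 15 >/dev/null; python3 -c "
from h import *
st()"
```

```text
t 5.45 tcp [503.7 431.8 151.3] yaw -178.78 toolz [-0. -0. -1.] F [ 1.3  0.9 -0.1] op 66.1 g 0.0
```

```bash
python3 -m pendant '[[0,0,0,0,1,-5,0.5],[0,0,0,0,0,-4.5,0.5],[0,0,0,0,0,0,0.5],[0,0,0,0,0,0,0.0],[0,0,0,0,0,0,0],[0,0,0,0,0,0,0],[0,0,0,0,0,0,-0.5],[0,0,0,0,0,0,-0.5],[0,0,0,0,0,0,-0.5]]' 15 >/dev/null; python3 -c "
from h import *
st()"
```

```text
t 6.35 tcp [503.5 433.2 141.6] yaw -178.74 toolz [ 0.  0. -1.] F [-0.3 -0.5  2.7] op 45.9 g 15.0
```

```bash
python3 -m pendant '[[0,0,0,0,0,3,-0.5],[0,0,0,0,0,8,-0.5],[0,0,0,0,0,20,-0.5],[0,0,0,0,0,25,-0.5],[0,0,0,-3,-15,14,-0.5],[0,0,0,-5,-40,0,-0.5],[0,0,0,-7,-44,0,-0.5],[0,0,0,-7,-45,0,-0.5],[0,0,0.5,-7,-45,0,-0.5],[0,0,0.5,-7,-45,0,-0.5]]' >/dev/null;  python3 -m pendant '[[0,0,0.5,-7,-45,0,-0.5],[0,0,0.5,-7,-45,0,-0.5],[0,0,0,0,-35,0,-0.5],[0,0,0,0,-15,0,-0.5],[0,0,0,0,0,-25,-0.5],[0,0,0,0,0,-40,-0.5],[0,0,0,0,0,-30,-0.5],[0,0,0,0,0,-20,-0.5],[0,0,0,0,0,0,-0.5],[0,0,0,0,0,0,-0.5]]' >/dev/null
python3 - <<'E'
from h import *
st(); p=cams.capture('top');q=cams.capture('scene')
for l,pp in(('t',p),('s',q)):
  for n,a,b in (('timer_mid',.06,.12),('timer_stand',.042,.056)):
    M=cams.masks_of(pp,n)
    if M:
      X=cloud(pp,M[0]['region']);Y=X[(X[:,2]>a)&(X[:,2]<b)]; print(l,n,M[0]['score'],np.round(np.median(X,0),3),rect(Y) if len(Y)>5 else '')
cv2.imwrite('pics/s2.png',cv2.resize(q['img'][150:270,230:400],None,fx=4,fy=4))
E
```

```text
t 8.35 tcp [452.9  58.8  96.7] yaw -176.76 toolz [-0.001 -0.    -1.   ] F [ 0.3  0.  -0.4] op 46.2 g 15.0
t timer_mid 0.62 [0.476 0.4   0.06 ] ((477.1961669921875, 403.3084411621094), (116.01329040527344, 10.174469947814941), 1.9495974779129028)
s timer_mid 0.81 [0.438 0.058 0.089] ((450.3653259277344, 60.82542037963867), (66.1963119506836, 48.56068420410156), 3.7084856033325195)
s timer_stand 0.92 [0.438 0.07  0.049] ((451.4524841308594, 59.918174743652344), (84.95978546142578, 63.695289611816406), 4.633452415466309)
```

View pics/s2.png

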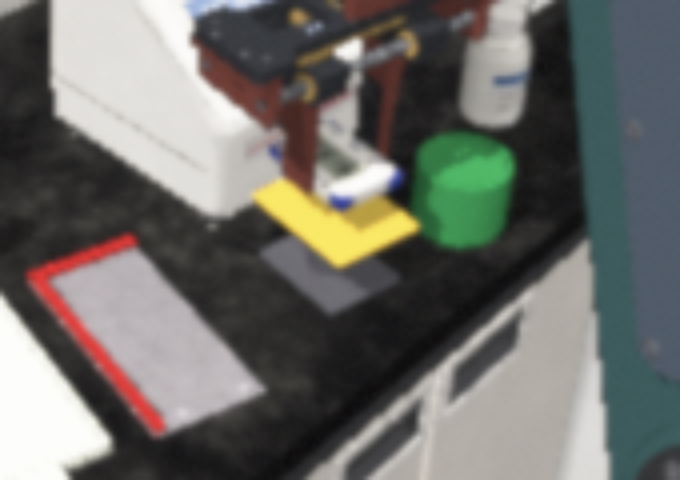

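```bash
python3 -m pendant '[[0,0,0,0.5,0,-12,-0.5],[0,0,0,0,0,-8,-0.5],[0,0,0,0,0,-3,-0.5],[0,0,0,0,0,-1,-0.5],[0,0,0,0,0,0,-0.5],[0,0,0,0,0,0,-0.5]]' >/dev/null; python3 -c "
from h import *
st()"
```

```text
t 9.25 tcp [454.1  59.1  72.5] yaw -176.74 toolz [ 0. -0. -1.] F [ 0.1  0.7 -0.5] op 46.0 g 15.0
```

```bash
python3 -m pendant '[[0,0,0,0,0,-1,-0.5],[0,0,0,0,0,0,-0.5],[0,0,0,0,0,0,-0.5]]';python3 -m pendant '[[0,0,0,0,0,0,0.15],[0,0,0,0,0,0,0.3],[0,0,0,0,0,0,0.3],[0,0,0,0,0,0,0.3],[0,0,0,0,0,8,0.3],[0,0,0,0,0,30,0.3],[0,0,0,0,0,50,0.3],[0,0,-0.8,-2.5,40,50,0.3],[0,0,-0.8,-2.5,45,0,0.3],[0,0,-0.4,-2.5,45,0,0.3]]'>/dev/null;  python3 -m pendant '[[0,0,0,-2.5,45,0,0],[0,0,0,-2.5,45,0,0],[0,0,0,-2.5,45,0,0],[0,0,0,-2.5,45,0,0],[0,0,0,-2.5,45,0,0],[0,0,0,-2.5,20,0,0],[0,0,0,-2,0,0,0],[0,0,0,0,0,0,0]]'>/dev/null
python3 - <<'E'
from h import *
st(); p=cams.capture('wrist');wfit(p,'stopper_mid',.138,.155); wfit(p,'film_mid',.11,.125)
p=cams.capture('top')
for n,a,b in (('timer_mid',.055,.07),('timer_stand',.042,.056)):
  M=cams.masks_of(p,n)
  X=cloud(p,M[0]['region']);Y=X[(X[:,2]>a)&(X[:,2]<b)]; print(n,M[0]['score'],np.round(np.median(X,0),3),rect(Y))
E
```

```text
time: 9.55
tcp_pos: [0.4542, 0.0591, 0.0717]
orientation: [-0.089, 3.14, -0.0]
contact_force: [-0.6, 0.9, 5.4]
opening: 0.046
grip_force: 15.0
t 11.35 tcp [429.2 424.3 198.2] yaw -178.69 toolz [-0.001 -0.002 -1.   ] F [-1.5 -0.2  0.4] op 43.8 g 0.0
stopper_mid 0.71 1576 1212 med [426.7 434.7 147.8] ((428.1959228515625, 434.5514831542969), (26.741519927978516, 26.338335037231445), 81.13006591796875)
film_mid 0.56 5200 4646 med [465.3 427.6 120. ] ((460.06060791015625, 431.64471435546875), (96.67283630371094, 50.174964904785156), 0.8478879332542419)
timer_mid 0.77 [0.457 0.061 0.064] ((456.13543701171875, 60.44598388671875), (65.36778259277344, 45.17094421386719), 4.516085624694824)
timer_stand 0.93 [0.44  0.062 0.05 ] ((453.3807067871094, 59.43406677246094), (83.52853393554688, 64.01729583740234), 4.115734100341797)
```

```bash
python3 -m pendant '[[0,0,0,-0.7,10,-15,0],[0,0,0,0,0,-25,0],[0,0,0,0,0,-13,0],[0,0,0,0,0,-4,0],[0,0,0,0,0,0,0],[0,0,0,0,0,0,0]]' 12
```

```text
time: 12.25
tcp_pos: [0.4296, 0.4357, 0.1416]
orientation: [-0.034, 3.141, 0.001]
contact_force: [1.1, 0.3, -0.1]
opening: 0.0441
grip_force: 0.0
```

```bash
python3 -m pendant '[[0,0,0,-1,-1,0,0],[0,0,0,0,0,0,-0.2],[0,0,0,0,0,0,-0.25],[0,0,0,0,0,0,-0.35],[0,0,0,0,0,0,-0.5],[0,0,0,0,0,0,-0.7],[0,0,0,0,0,0,-0.7],[0,0,0,0,0,0,-0.7]]' 12;  python3 -m pendant '[[0,0,0,0,0,2,-0.7],[0,0,0,0,0,4,-0.7],[0,0,0,0,0,8,-0.7],[0,0,0,0,0,15,-0.7],[0,0,0,0,0,0,-0.7],[0,0,0,0,0,0,-0.7]]'
python3 - <<'E'
from h import *
st(); p=cams.capture('wrist');wfit(p,'stopper_mid',.12,.25); q=cams.capture('scene')
cv2.imwrite('pics/s3.png',cv2.resize(np.hstack([q['img'][150:270,110:260],p['img'][100:220,200:350]]),None,fx=2.5,fy=2.5))
E
```

```text
time: 13.05
tcp_pos: [0.4284, 0.4345, 0.1417]
orientation: [-0.034, 3.141, 0.0]
contact_force: [-1.7, -0.3, 4.7]
opening: 0.0307
grip_force: 12.0
time: 13.65
tcp_pos: [0.4285, 0.4345, 0.1707]
orientation: [-0.034, 3.141, 0.001]
contact_force: [-0.0, 0.3, -0.2]
opening: 0.0306
grip_force: 12.0
t 13.65 tcp [428.5 434.5 170.7] yaw -178.74 toolz [ 0.001  0.001 -1.   ] F [-0.   0.3 -0.2] op 30.6 g 12.0
stopper_mid 0.57 2817 2807 med [422.9 434.8 176.5] ((446.3989562988281, 433.01153564453125), (31.399572372436523, 65.43001556396484), 85.11621856689453)
```

View pics/s3.png

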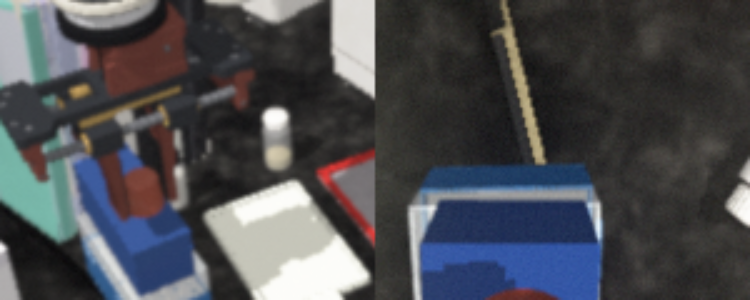

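```bash
python3 -m pendant '[[0,0,0,0,-10,15,-0.7],[0,0,0,2,-30,15,-0.7],[0,0,0,2,-42,0,-0.7],[0,0,0,2,-42,0,-0.7],[0,0,0,2,-42,0,-0.7],[0,0,0,2,-42,0,-0.7],[0,0,0,2,-42,0,-0.7],[0,0,0,2,-42,0,-0.7],[0,0,0,2,-42,0,-0.7],[0,0,0,2,-42,0,-0.7]]' >/dev/null;  python3 -m pendant '[[0,0,0,2,-42,0,-0.7],[0,0,0,2,-35,0,-0.7],[0,0,0,0,-20,-10,-0.7],[0,0,0,0,0,-25,-0.7],[0,0,0,0,0,-35,-0.7],[0,0,0,0,0,-25,-0.7],[0,0,0,0,0,-10,-0.7],[0,0,0,0,0,0,-0.7],[0,0,0,0,0,0,-0.7]]'
python3 - <<'E'
from h import *
q=cams.capture('scene');p=cams.capture('top')
for l,pp in(('t',p),('s',q)):
  for n,a,b in (('stopper_mid',.06,.14),('stopper_dish',.043,.056)):
    M=cams.masks_of(pp,n)
    if M:
      X=cloud(pp,M[0]['region']);Y=X[(X[:,2]>a)&(X[:,2]<b)]; print(l,n,M[0]['score'],np.round(np.median(X,0),3),rect(Y) if len(Y)>5 else '')
E
```

```text
time: 15.7
tcp_pos: [0.4508, -0.0389, 0.0963]
orientation: [-0.035, 3.14, -0.001]
contact_force: [-0.0, -0.5, -0.4]
opening: 0.0306
grip_force: 12.0
t stopper_dish 0.47 [ 0.448 -0.018  0.046] ((449.4624938964844, -18.1972599029541), (6.469803810119629, 24.478113174438477), 84.19474029541016)
s stopper_dish 0.74 [0.416 0.45  0.043] ((458.1108703613281, 454.42156982421875), (136.2129669189453, 56.76103591918945), 31.355459213256836)
```

Positioned over the dish; clearance is ±11 mm, so lower and release.

```bash
python3 -m pendant '[[0,0,0,0,0,-14,-0.7],[0,0,0,0,0,-10,-0.7],[0,0,0,0,0,-4,-0.7],[0,0,0,0,0,-1,-0.7],[0,0,0,0,0,0,-0.7],[0,0,0,0,0,0,-0.7]]'
```

```text
time: 16.6
tcp_pos: [0.45, -0.0386, 0.0672]
orientation: [0.035, -3.141, -0.0]
contact_force: [-3.9, 0.0, 15.1]
opening: 0.0304
grip_force: 19.4
```

```bash
python3 -m pendant '[[0,0,0,0,0,0.8,-0.7],[0,0,0,0,0,0,-0.2],[0,0,0,0,0,0,-0.05],[0,0,0,0,0,0,-0.05],[0,0,0,0,0,0,-0.05],[0,0,0,0,0,8,-0.05],[0,0,0,0,0,30,-0.05],[0,0,0,0,0,50,0.2],[0,0,0,1,40,50,0.3],[0,0,0,2,45,0,0.3]]' >/dev/null;  python3 -m pendant '[[0,0,0,2,45,0,0.5],[0,0,0,2,45,0,0.5],[0,0,0,2,45,0,0.5],[0,0,0,2,45,0,0.5],[0,0,0,2,45,0,0.5],[0,0,0,2,45,0,0.5],[0,0,0,2,45,0,0.5],[0,0,0,2,45,0,0.5],[0,0,0,2,30,0,0.5],[0,0,0,0,0,0,0.5]]'
python3 - <<'E'
from h import *
st()
p=cams.capture('wrist');wfit(p,'film_mid',.11,.125);wfit(p,'tips_mid',.05,.08)
q=cams.capture('scene');p=cams.capture('top')
for n,a,b in (('stopper_mid',.065,.08),('stopper_dish',.038,.056),('timer_mid',.055,.07),('film_mid',.11,.125),('tips_mid',.05,.08)):
  for l,pp in(('t',p),('s',q)):
    M=cams.masks_of(pp,n)
    if M:
      X=cloud(pp,M[0]['region']);Y=X[(X[:,2]>a)&(X[:,2]<b)]; print(l,n,M[0]['score'],np.round(np.median(X,0),3),rect(Y) if len(Y)>5 else '')
M=cams.masks_of(p,'film_home')
X=cloud(p,M[0]['region'])
img=p['img'].astype(int); red=(img[...,2]>130)&(img[...,1]<70)&(img[...,0]<90); red[:,:220]=0; red[:,290:]=0
Y=cloud(p,red);Y=Y[(Y[:,0]>.35)&(Y[:,0]<.6)]; print('red',len(Y),rect(Y),np.percentile(Y[:,2],[5,50,95]))
side=Y[(Y[:,0]<.52)]; print('side fence y by x',[(x,np.round(np.percentile(side[abs(side[:,0]-x)<.015][:,1],[2,50,98])*1000,1)) for x in (.4,.43,.46,.49,.51)])
end=Y[Y[:,1]<.215]; print('end x by y',[(y,np.round(np.percentile(end[abs(end[:,1]-y)<.01][:,0],[2,50,98])*1000,1)) for y in (.165,.18,.2)])
print('board',rect(X))
cv2.imwrite('pics/t4.png',cv2.resize(p['img'][135:245,130:390],None,fx=3,fy=3,interpolation=cv2.INTER_CUBIC))
E
```

```text
time: 18.6
tcp_pos: [0.4707, 0.4317, 0.1942]
orientation: [-0.04, 3.141, 0.003]
contact_force: [-0.4, 0.5, -0.4]
opening: 0.0657
grip_force: 0.0
t 18.6 tcp [470.7 431.7 194.2] yaw -178.55 toolz [ 0.     0.002 -1.   ] F [-0.4  0.5 -0.4] op 65.7 g 0.0
film_mid 0.82 9919 9740 med [467.9 431.9 120. ] ((477.1312255859375, 431.8765869140625), (130.56967163085938, 50.94565200805664), 1.2882788181304932)
tips_mid 0.77 528 445 med [463.9 399.   69.7] ((487.37249755859375, 409.10125732421875), (134.83811950683594, 60.39314651489258), 30.93605613708496)
t stopper_mid 0.54 [ 0.452 -0.033  0.072] ((452.6350402832031, -35.69159698486328), (24.62818717956543, 25.17262077331543), 45.8524055480957)
s stopper_mid 0.66 [ 0.443 -0.031  0.067] ((449.0234375, -36.21013641357422), (24.666847229003906, 25.847732543945312), 57.2839241027832)
t stopper_dish 0.56 [ 0.447 -0.035  0.046] ((449.4666442871094, -38.09813690185547), (56.62888717651367, 54.333290100097656), 88.92636108398438)
s stopper_dish 0.92 [ 0.431 -0.025  0.036] ((431.6968078613281, -27.46875762939453), (57.467994689941406, 88.96644592285156), 
[... 726 characters left out ...]
 0.45  0.042] ((472.2195739746094, 430.8630065917969), (120.69137573242188, 66.39849090576172), 2.5040130615234375)
red 170 ((472.74517822265625, 217.99395751953125), (64.4767837524414, 168.39077758789062), 65.32759094238281) [0.00688472 0.00940862 0.01173396]
side fence y by x [(0.4, array([225. , 226.5, 227.8])), (0.43, array([224.8, 226.2, 227.6])), (0.46, array([224.5, 227.1, 227.3])), (0.49, array([221.7, 224.5, 227.1])), (0.51, array([221.6, 224.2, 225.9]))]
end x by y [(0.165, array([533.6, 535. , 536.5])), (0.18, array([533.6, 535.1, 536.8])), (0.2, array([533.9, 535.4, 536.9]))]
board ((461.95166015625, 191.06565856933594), (72.49325561523438, 155.14280700683594), 89.57984924316406)
```

View pics/t4.png

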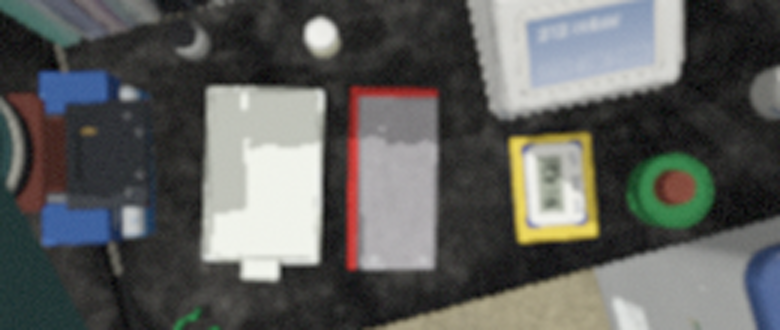

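```bash
python3 -m pendant '[[0,0,-0.2,7,0.5,-15,0.5],[0,0,0,0,0,-30,0.5],[0,0,0,0,0,-25,0.5],[0,0,0,0,0,-8,0.5],[0,0,0,0,0,0,0.5],[0,0,0,0,0,0,0.4],[0,0,0,0,0,0,0.2],[0,0,0,0,0,0,-0.3],[0,0,0,0,0,0,-0.3],[0,0,0,0,0,0,-0.3]]' 25; python3 -m pendant '[[0,0,0,0,0,2,-0.3],[0,0,0,0,0,4,-0.3],[0,0,0,0,0,14,-0.3],[0,0,0,0,0,30,-0.3],[0,0,0,0,0,0,-0.3],[0,0,0,0,0,0,-0.3]]'
python3 - <<'E'
from h import *
st()
p=cams.capture('wrist');wfit(p,'film_mid',.15,.185);wfit(p,'tips_mid',.05,.08); wfit(p,'film_home',-.01,.013)
cv2.imwrite('pics/w5.png',p['img'])
E
```

```text
time: 20.4
tcp_pos: [0.4788, 0.4287, 0.1174]
orientation: [-0.029, 3.139, 0.002]
contact_force: [0.4, 0.4, 4.9]
opening: 0.0503
grip_force: 24.9
time: 21.0
tcp_pos: [0.4785, 0.4284, 0.1672]
orientation: [-0.029, 3.14, 0.002]
contact_force: [0.0, -0.0, -2.3]
opening: 0.0502
grip_force: 24.9
t 21.0 tcp [478.5 428.4 167.2] yaw -178.94 toolz [ 0.002  0.001 -1.   ] F [ 0.  -0.  -2.3] op 50.2 g 24.9
film_mid 0.65 18082 17695 med [454.4 428.4 170.2] ((477.32281494140625, 428.90740966796875), (131.20391845703125, 51.285884857177734), 1.1587287187576294)
tips_mid 0.68 265 86 med [414.3 447.5  62.6] ((414.5785827636719, 438.6913757324219), (0.9374892711639404, 43.952083587646484), 2.542534112930298)
film_home 0.94 5510 5510 med [457.8 194.    3.4] ((460.3811340332031, 188.91229248046875), (79.2483901977539, 153.26438903808594), 89.09226989746094)
```

View pics/w5.png

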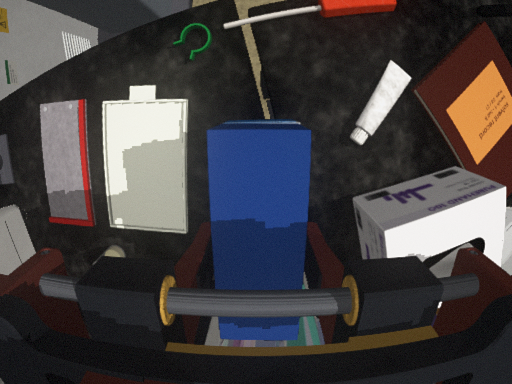

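```bash
python3 -m pendant '[[0,0,0,-1,-15,5,-0.3],[0,0,-0.4,-3,-35,0,-0.3],[0,0,-0.4,-3,-45,0,-0.3],[0,0,-0.4,-3,-45,0,-0.3],[0,0,-0.4,-3,-45,0,-0.3],[0,0,-0.4,-3,-35,0,-0.3],[0,0,0,-3,-19.5,-15,-0.3],[0,0,0,-0.5,0,-30,-0.3],[0,0,0,0,0,-30,-0.3],[0,0,0,0,0,0,-0.3]]' >/dev/null; python3 -m pendant '[[0,0,0,0,0,0,-0.3],[0,0,0,0,0,0,-0.3]]'
python3 - <<'E'
from h import *
st()
p=cams.capture('wrist');wfit(p,'film_mid',.08,.125); wfit(p,'film_home',-.01,.013)
img=p['img'].astype(int); red=(img[...,2]>110)&(img[...,1]<70)&(img[...,0]<80)
Y=wcloud(p,red);Y=Y[(abs(Y[:,2]-.008)<.006)&(Y[:,0]>.37)&(Y[:,0]<.55)&(Y[:,1]>.14)&(Y[:,1]<.24)]
print(len(Y)); 
for x in np.arange(.385,.54,.02):
    v=Y[abs(Y[:,0]-x)<.01]
    if len(v)>4: print(round(x,3),len(v),np.round(np.percentile(v[:,1],[3,50,97])*1000,1),np.round(np.median(v[:,2])*1000,1))
cv2.imwrite('pics/w6.png',p['img'])
E
```

```text
time: 22.4
tcp_pos: [0.4594, 0.1887, 0.0974]
orientation: [0.026, 3.14, 0.0]
contact_force: [-0.8, 0.2, -2.0]
opening: 0.0497
grip_force: 24.9
t 22.4 tcp [459.4 188.7  97.4] yaw 179.07 toolz [ 0.002  0.    -1.   ] F [-0.8  0.2 -2. ] op 49.7 g 24.9
film_mid 0.88 17917 17624 med [435.2 189.4 100.6] ((458.1017761230469, 189.9595489501953), (52.56655502319336, 130.9291229248047), 89.24213409423828)
film_home 0.86 1362 1362 med [389.8 193.    3.4] ((390.4704895019531, 191.695068359375), (74.3519515991211, 13.388654708862305), 88.76731872558594)
140
0.385 112 [222.3 225.4 228.6] 9.3
0.405 28 [222.4 225.9 228. ] 9.1
```

View pics/w6.png

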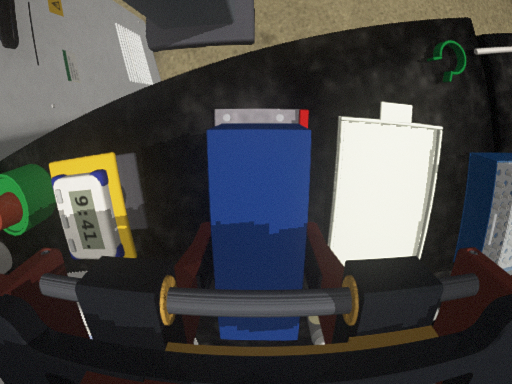

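```bash
python3 -m pendant '[[0,0,-0.2,0,0,-20,-0.3],[0,0,0,0,0,-15,-0.3],[0,0,0,0,0,-7,-0.3],[0,0,0,0,0,-3,-0.3],[0,0,0,0,0,-1,-0.3],[0,0,0,0,0,0,-0.3],[0,0,0,0,0,0,-0.3]]'
```

```text
time: 23.25
tcp_pos: [0.4591, 0.1887, 0.0507]
orientation: [0.031, 3.14, 0.0]
contact_force: [0.8, 0.4, -1.4]
opening: 0.0504
grip_force: 24.9
```

```bash
python3 -m pendant '[[0,0,0,0,0,-0.4,-0.3],[0,0,0,1,0,0,-0.3],[0,0,0,2,0,0,-0.3],[0,0,0,2,0,0,-0.3],[0,0,0,1,0,0,-0.3],[0,0,0,0,0,0,-0.3]]';python3 -m pendant '[[0,0,0,1,0,0,-0.3],[0,0,0,0,0,0,-0.3]]' | sed -n 2,4p;python3 -m pendant '[[0,0,0,1,0,0,-0.3],[0,0,0,0,0,0,-0.3]]' | sed -n 2,4p
```

```text
time: 23.85
tcp_pos: [0.4628, 0.1885, 0.0504]
orientation: [-0.032, -3.139, 0.001]
contact_force: [-6.1, 0.9, 10.4]
opening: 0.0499
grip_force: 24.9
tcp_pos: [0.4635, 0.1884, 0.0503]
orientation: [-0.032, -3.138, 0.001]
contact_force: [-5.6, 1.8, 9.8]
tcp_pos: [0.4645, 0.1884, 0.0503]
orientation: [-0.032, -3.138, 0.001]
contact_force: [-6.5, 0.6, 9.7]
```

```bash
python3 -m pendant '[[0,0,0,0,0,0.3,-0.3],[0,0,0,1,0,0,-0.3],[0,0,0,0,0,0,-0.3]]' | sed -n 2,4p;python3 -m pendant '[[0,0,0,1,0,0,-0.3],[0,0,0,0,0,0,-0.3]]' | sed -n 2,4p;python3 -m pendant '[[0,0,0,1,0,0,-0.3],[0,0,0,0,0,0,-0.3]]' | sed -n 2,4p
```

```text
tcp_pos: [0.4674, 0.1886, 0.0504]
orientation: [-0.032, -3.141, 0.0]
contact_force: [-3.4, -0.1, 7.0]
tcp_pos: [0.4675, 0.1886, 0.0504]
orientation: [-0.032, -3.139, 0.0]
contact_force: [-4.9, 0.6, 8.9]
tcp_pos: [0.4676, 0.1886, 0.0503]
orientation: [-0.032, -3.138, 0.0]
contact_force: [-6.9, 1.1, 11.0]
```

```bash
python3 -m pendant '[[0,0,0,1.5,0,0.3,-0.3],[0,0,0,0,0,0,-0.3],[0,0,0,0,0,0,-0.3]]' | sed -n 2,4p;python3 -m pendant '[[0,0,0,1.5,0,0,-0.3],[0,0,0,0,0,0,-0.3]]' | sed -n 2,4p
python3 - <<'E'
from h import *
st()
p=cams.capture('wrist');wfit(p,'film_mid',.04,.075)
p=cams.capture('top');M=cams.masks_of(p,'film_mid')
X=cloud(p,M[0]['region']);Y=X[abs(X[:,2]-.053)<.006]; print(rect(Y) if len(Y)>5 else '')
E
```

```text
tcp_pos: [0.4677, 0.1886, 0.0503]
orientation: [-0.032, -3.135, 0.001]
contact_force: [-10.1, 3.2, 11.7]
tcp_pos: [0.468, 0.1886, 0.0502]
orientation: [-0.032, -3.133, 0.001]
contact_force: [-12.5, 3.8, 11.4]
t 25.45 tcp [468.  188.6  50.2] yaw 178.81 toolz [-0.008 -0.    -1.   ] F [-12.5   3.8  11.4] op 50.0 g 25.0
film_mid 0.57 17879 17568 med [443.8 189.5  53.5] ((466.1552734375, 188.89617919921875), (50.5875129699707, 130.6267852783203), 88.71512603759766)
((412.1971130371094, 190.64476013183594), (46.489601135253906, 14.77453899383545), 89.66744232177734)
```

```bash
python3 -m pendant '[[0,0,0,-3.5,0,0.2,-0.3],[0,0,0,0,2,0,-0.3],[0,0,0,0,2,0,-0.3],[0,0,0,0,1,0,-0.3],[0,0,0,0,0,0,-0.3]]' | sed -n 2,4p;python3 -m pendant '[[0,0,0,0,1,0,-0.3],[0,0,0,0,0,0,-0.3]]' | sed -n 2,4p;python3 -m pendant '[[0,0,0,0,1,0,-0.3],[0,0,0,0,0,0,-0.3]]' | sed -n 2,4p;python3 -m pendant '[[0,0,0,0,1,0,-0.3],[0,0,0,0,0,0,-0.3]]' | sed -n 2,4p
```

```text
tcp_pos: [0.468, 0.193, 0.0502]
orientation: [-0.031, -3.139, 0.002]
contact_force: [-3.8, -3.3, 0.9]
tcp_pos: [0.468, 0.1939, 0.0502]
orientation: [-0.031, -3.139, 0.002]
contact_force: [-4.7, -3.2, 2.3]
tcp_pos: [0.4679, 0.1942, 0.0502]
orientation: [-0.03, -3.139, 0.004]
contact_force: [-4.2, -7.7, 1.9]
tcp_pos: [0.468, 0.1944, 0.0502]
orientation: [-0.029, -3.139, 0.006]
contact_force: [-3.2, -12.5, 2.7]
```

```bash
python3 -m pendant '[[0,0,0,0,1,0,-0.3],[0,0,0,0,0,0,-0.3]]' | sed -n 2,4p; python3 -m pendant '[[0,0,0,0,-2,0,-0.3],[0,0,0,0,0,0,-0.3]]' | sed -n 2,4p; python3 -m pendant '[[0,0,0,0,0,0,-0.1],[0,0,0,0,0,0,0.3],[0,0,0,0,0,0,0.4],[0,0,0,0,0,0,0.4],[0,0,0,0,0,0,0.4]]'
python3 - <<'E'
from h import *
st()
p=cams.capture('wrist');wfit(p,'film_mid',.04,.075)
E
```

```text
tcp_pos: [0.468, 0.1945, 0.0503]
orientation: [-0.028, -3.139, 0.009]
contact_force: [-2.5, -17.0, 5.0]
tcp_pos: [0.468, 0.1943, 0.0502]
orientation: [-0.031, -3.139, 0.003]
contact_force: [-3.3, -6.5, 3.2]
time: 27.65
tcp_pos: [0.4698, 0.1959, 0.0508]
orientation: [0.031, 3.14, 0.001]
contact_force: [-0.1, -0.2, -0.2]
opening: 0.0615
grip_force: 0.0
t 27.65 tcp [469.8 195.9  50.8] yaw 178.86 toolz [ 0.001  0.    -1.   ] F [-0.1 -0.2 -0.2] op 61.5 g 0.0
film_mid 0.78 18021 17756 med [444.  195.4  53.2] ((466.4100341796875, 194.7335205078125), (50.76490020751953, 131.24183654785156), 88.64533996582031)
```

```bash
python3 -m pendant '[[0,0,0,0,0,10,0.4],[0,0,0,0,0,35,0.5],[0,0,0,0,0,45,1],[0,0,0,0,30,45,1],[0,0,0,1,45,0,1],[0,0,0,1,45,0,1],[0,0,0,1,45,0,1],[0,0,0,1,40,0,1],[0,0,0,1,25,0,1],[0,0,0,0,0,0,1]]' >/dev/null; python3 -m pendant '[[0,0,0,0,0,0,1]]' >/dev/null
python3 - <<'E'
from h import *
st()
p=cams.capture('top')
M=cams.masks_of(p,'film_mid')
for m in M[:2]:
    X=cloud(p,m['region']);Y=X[abs(X[:,2]-.053)<.006]; print(m['score'],rect(Y) if len(Y)>5 else '')
w=cams.capture('wrist')
wfit(w,'tips_mid',.06,.08); wfit(w,'film_mid',.04,.06); wfit(w,'tip_tray',-.01,.013)
for m in cams.mark_of(w,'tips_mid')[:1]: print(wz(w,m['point'],.035))
cv2.imwrite('pics/t7.png',np.hstack([cv2.resize(p['img'][150:235,220:300],(400,425),interpolation=cv2.INTER_CUBIC),cv2.resize(w['img'][60:260,60:260],(400,425),interpolation=cv2.INTER_CUBIC)]))
cv2.imwrite('pics/w7.png',w['img'])
E
```

```text
t 28.85 tcp [473.6 423.2 182.4] yaw 178.93 toolz [-0.    -0.001 -1.   ] F [-0.5  1.2 -0.9] op 87.8 g 0.0
0.72 ((467.54364013671875, 196.30653381347656), (49.1011962890625, 130.10081481933594), 89.40926361083984)
tips_mid 0.93 9401 9107 med [468.7 430.5  69.8] ((474.7769470214844, 430.6629943847656), (120.5655746459961, 66.79952239990234), 2.3603789806365967)
film_mid 0.87 5780 4207 med [461.8 201.9  53. ] ((465.63848876953125, 195.54530334472656), (51.996368408203125, 129.95797729492188), 88.91161346435547)
tip_tray 0.72 9929 9929 med [456.9 303.    3.4] ((457.8396911621094, 302.2319030761719), (100.6337890625, 163.60166931152344), 89.2115249633789)
```

View pics/t7.png

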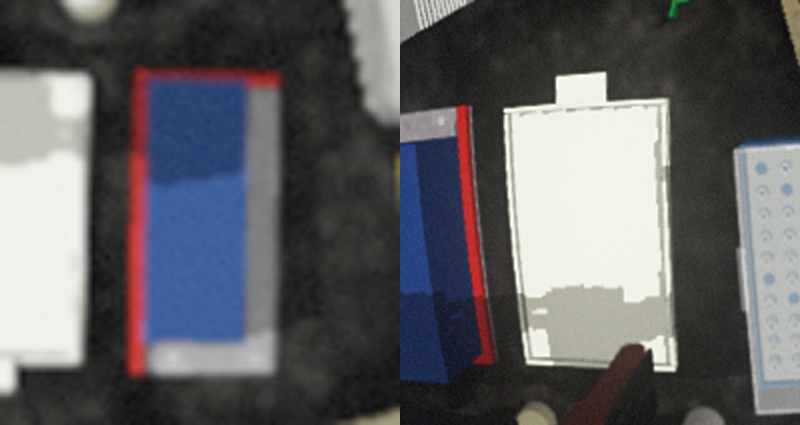

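View pics/w7.png

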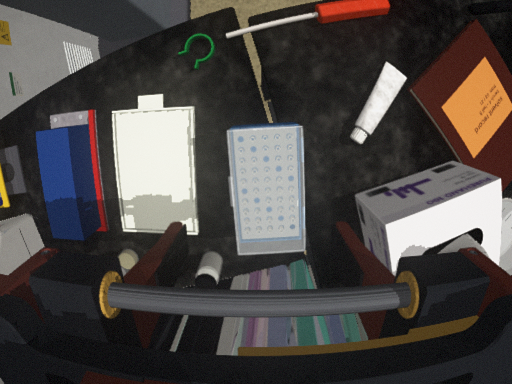

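Run:
```python
from h import *
w=cams.capture('wrist'); X=wcloud(w)
R=np.radians(2.2); c=np.array([.4748,.4307])
d=X[:,:2]-c; u=d@[np.cos(R),np.sin(R)]; v=d@[-np.sin(R),np.cos(R)]
k=(abs(u)<.065)&(v<-.030)&(v>-.045)&(X[:,2]>.006)
for a in np.arange(-.06,.061,.01):
    s=k&(abs(u-a)<.005)
    print(round(a,3),s.sum(),[(zz,int(1000*v[t].min()) if (t:=s&(abs(X[:,2]-zz/1000)<5e-3)).any() else None) for zz in range(10,75,10)])
```

```text
-0.06 30 [(10, -30), (20, -31), (30, -32), (40, -31), (50, -31), (60, -32), (70, -32)]
-0.05 33 [(10, None), (20, None), (30, None), (40, None), (50, None), (60, None), (70, -32)]
-0.04 32 [(10, None), (20, None), (30, None), (40, None), (50, None), (60, None), (70, -32)]
-0.03 2295 [(10, None), (20, None), (30, None), (40, None), (50, None), (60, None), (70, -33)]
-0.02 1297 [(10, None), (20, None), (30, None), (40, None), (50, None), (60, None), (70, -33)]
-0.01 63 [(10, None), (20, None), (30, None), (40, None), (50, -37), (60, None), (70, -33)]
0.0 62 [(10, None), (20, None), (30, None), (40, None), (50, -37), (60, None), (70, -33)]
0.01 56 [(10, None), (20, None), (30, None), (40, None), (50, -37), (60, -35), (70, -33)]
0.02 34 [(10, None), (20, None), (30, None), (40, None), (50, None), (60, None), (70, -33)]
0.03 32 [(10, None), (20, None), (30, None), (40, None), (50, None), (60, None), (70, -33)]
0.04 31 [(10, None), (20, None), (30, None), (40, None), (50, None), (60, None), (70, -32)]
0.05 19 [(10, None), (20, None), (30, None), (40, None), (50, None), (60, None), (70, -32)]
0.06 7 [(10, None), (20, None), (30, None), (40, None), (50, None), (60, None), (70, -32)]
```

Run:
```python
from h import *
p=cams.capture('top'); g=p['img'].min(axis=2)
b=(g>120).astype(np.uint8); b[:, :192]=0; b[:,243:]=0; b[:157]=0; b[232:]=0
n,L,S,_=cv2.connectedComponentsWithStats(b); i=1+S[1:,4].argmax(); print(S[i])
rc=np.argwhere(L==i); P=np.array([px2w(p,x,.007) for x in rc])*1000
for x in range(380,550,10):
    v=P[abs(P[:,0]-x)<3]
    if len(v): print(x,np.round([v[:,1].min(),v[:,1].max(),v[:,1].mean()],1))
for y in range(250,356,10):
    v=P[abs(P[:,1]-y)<3]
    if len(v): print('y',y,np.round([v[:,0].min(),v[:,0].max()],1))
M=cams.masks_of(p,'tips_mid'); X=cloud(p,M[0]['region']);Y=X[abs(X[:,2]-.07)<.006];print(rect(Y))
```

```text
[ 197  163   41   66 2383]
380 [289.7 320.5 305.1]
390 [256.2 320.5 293.7]
400 [253.5 353.9 303.7]
410 [253.4 353.9 303.7]
420 [253.4 351.3 302.9]
430 [253.3 351.3 307.2]
440 [253.2 353.8 307.1]
450 [253.1 353.8 302.2]
460 [253.1 351.1 297.4]
470 [250.4 351.1 297. ]
480 [250.4 351.1 300.7]
490 [250.3 351.  300.7]
500 [252.8 348.4 300.6]
510 [250.1 348.4 303.7]
520 [250.1 348.3 303.6]
530 [250.  350.9 297.8]
540 [250.  348.3 304.5]
y 250 [467.6 537.4]
y 260 [390.6 540.1]
y 270 [390.6 540.2]
y 280 [390.7 537.7]
y 290 [375.4 540.4]
y 300 [375.5 540.5]
y 310 [375.6 540.6]
y 320 [378.2 540.7]
y 330 [393.7 543.4]
y 340 [393.8 543.4]
y 350 [393.9 540.9]
((476.4259033203125, 430.6800537109375), (119.44679260253906, 66.16019439697266), 1.3210691213607788)
```

```bash
python3 -m pendant '[[0,0,1.5,-15,3.5,0,1],[0,0,1.5,-15.5,3,-20,1],[0,0,0,0,0,-35,1],[0,0,0,0,0,-15,1],[0,0,0,0,0,0,1],[0,0,0,0,0,0,1]]' 40
python3 - <<'E'
from h import *
st()
w=cams.capture('wrist'); wfit(w,'tips_mid',.06,.08)
E
```

```text
time: 29.95
tcp_pos: [0.4429, 0.4301, 0.1124]
orientation: [0.052, -3.141, 0.0]
contact_force: [-0.7, 1.3, 0.1]
opening: 0.0877
grip_force: 0.0
t 29.95 tcp [442.9 430.1 112.4] yaw -178.09 toolz [-0. -0. -1.] F [-0.7  1.3  0.1] op 87.7 g 0.0
tips_mid 0.59 12644 11038 med [452.4 430.1  69.8] ((474.2984619140625, 430.5413818359375), (120.96927642822266, 66.54125213623047), 2.2249369621276855)
```

```bash
python3 -m pendant '[[0,0,0.2,0,-0.5,-20,1],[0,0,0,0,0,-25,1],[0,0,0,0,0,-14,1],[0,0,0,0,0,-5,1],[0,0,0,0,0,0,1],[0,0,0,0,0,0,0.8],[0,0,0,0,0,0,0.6],[0,0,0,0,0,0,0.2],[0,0,0,0,0,0,0.2],[0,0,0,0,0,0,0.2]]' 40; python3 -m pendant '[[0,0,0,0,0,2,0.2],[0,0,0,0,0,4,0.2],[0,0,0,0,0,14,0.2],[0,0,0,0,0,20,0.2],[0,0,0,0,0,0,0.2],[0,0,0,0,0,0,0.2]]'
python3 - <<'E'
from h import *
st()
w=cams.capture('wrist'); wfit(w,'tips_mid',.09,.13)
M=cams.masks_of(w,'tips_mid'); X=wcloud(w,M[0]['region']); Y=X[(X[:,2]>.09)&(X[:,2]<.13)]
print([(x,np.round(np.median(Y[abs(Y[:,0]-x)<.01][:,2])*1000,1)) for x in (.425,.45,.475,.5,.52) if (abs(Y[:,0]-x)<.01).any()])
E
```

```text
time: 31.05
tcp_pos: [0.444, 0.4297, 0.049]
orientation: [-0.056, 3.14, 0.001]
contact_force: [0.6, -0.6, 6.4]
opening: 0.0662
grip_force: 40.0
time: 31.65
tcp_pos: [0.4439, 0.4296, 0.0889]
orientation: [-0.056, 3.14, 0.001]
contact_force: [0.2, -0.5, -1.1]
opening: 0.0662
grip_force: 40.0
t 31.65 tcp [443.9 429.6  88.9] yaw -177.94 toolz [ 0.001  0.001 -1.   ] F [ 0.2 -0.5 -1.1] op 66.2 g 40.0
tips_mid 0.62 17963 15390 med [435.1 429.9 109.6] ((454.7780456542969, 428.0756530761719), (82.02539825439453, 71.48858642578125), 2.6467649936676025)
[(0.425, np.float64(109.6)), (0.45, np.float64(109.7)), (0.475, np.float64(109.7)), (0.5, np.float64(109.7))]
```

```bash
python3 -m pendant '[[0,0,-0.6,-1,-12,5,0.2],[0,0,-0.6,-2,-25,0,0.2],[0,0,-0.6,-2,-30,0,0.2],[0,0,-0.6,-2,-30,0,0.2],[0,0,-0.6,-2,-20,0,0.2],[0,0,-0.6,0,-10,-5,0.2],[0,0,0,0,0,-12,0.2],[0,0,0,0,0,0,0.2],[0,0,0,0,0,0,0.2]]'
python3 - <<'E'
from h import *
st()
w=cams.capture('wrist'); wfit(w,'tips_mid',.08,.12)
p=cams.capture('top')
q=cams.capture('scene')
for l,pp in (('t',p),('s',q)):
    M=cams.masks_of(pp,'tips_mid'); X=cloud(pp,M[0]['region']);Y=X[abs(X[:,2]-.098)<.008];print(l,rect(Y) if len(Y)>5 else len(Y))
cv2.imwrite('pics/w8.png',np.vstack([w['img'][60:260,60:460],q['img'][170:290,130:330].repeat(2,0).repeat(2,1)]))
E
```

```text
time: 32.7
tcp_pos: [0.4344, 0.3029, 0.0755]
orientation: [-0.041, -3.141, 0.0]
contact_force: [-0.2, 0.3, -0.3]
opening: 0.0658
grip_force: 40.0
t 32.7 tcp [434.4 302.9  75.5] yaw 178.49 toolz [-0.001 -0.    -1.   ] F [-0.2  0.3 -0.3] op 65.8 g 40.0
tips_mid 0.71 18019 15117 med [426.3 303.4  96.2] ((445.1954040527344, 303.336669921875), (71.91590118408203, 81.90689086914062), 88.75843811035156)
t ((498.7077941894531, 285.77362060546875), (30.582653045654297, 51.798919677734375), 89.90876770019531)
s ((447.2117614746094, 302.7735290527344), (66.02835845947266, 89.31604766845703), 86.87064361572266)
```

View pics/w8.png

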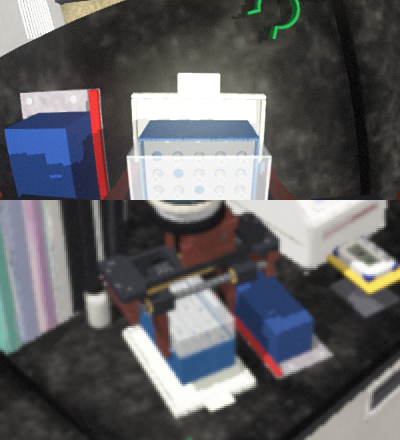

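```bash
python3 -m pendant '[[0,0,0,0,-0.5,-12,0.2],[0,0,0,0,0,-7,0.2],[0,0,0,0,0,-3,0.2],[0,0,0,0,0,-1,0.2],[0,0,0,0,0,0,0.2],[0,0,0,0,0,0,0.2]]'
```

```text
time: 33.6
tcp_pos: [0.4347, 0.3018, 0.0533]
orientation: [0.042, 3.141, 0.0]
contact_force: [-0.0, -0.1, -0.7]
opening: 0.066
grip_force: 40.0
```

```bash
python3 -m pendant '[[0,0,0,0,0,-1,0.2],[0,0,0,0,0,0,0.2],[0,0,0,0,0,0,0.2]]' | sed -n 2,4p; python3 -m pendant '[[0,0,0,0,0,-0.5,0.2],[0,0,0,0,0,0,0.2],[0,0,0,0,0,0,0.2]]'| sed -n 2,4p
```

```text
tcp_pos: [0.4346, 0.3019, 0.0523]
orientation: [0.042, 3.141, 0.0]
contact_force: [1.0, 0.0, -0.5]
tcp_pos: [0.4346, 0.3019, 0.052]
orientation: [0.042, 3.141, 0.0]
contact_force: [-1.0, -0.2, 4.5]
```

```bash
python3 -m pendant '[[0,0,0,0,0,0,0.6],[0,0,0,0,0,0,0.75],[0,0,0,0,0,0,0.75],[0,0,0,0,0,0,0.75],[0,0,0,0,0,10,0.75],[0,0,0,0,0,30,0.75],[0,0,0,0,0,50,0.75],[0,0,0,0,0,50,0.75],[0,0,0,-10,30,30,0.75],[0,0,0,-10,45,0,0.75]]' >/dev/null; python3 -m pendant '[[0,0,0,0,45,0,0.5],[0,0,0,0,45,0,0.5],[0,0,0,0,0,0,0.5],[0,0,0,0,0,0,0.5]]' >/dev/null
python3 - <<'E'
from h import *
st()
q=cams.capture('scene');p=cams.capture('top');w=cams.capture('wrist')
for n,z in (('tips_mid',.073),('film_mid',.053),('timer_mid',.063),('stopper_mid',.073),('vial_white_mid',.061),('vial_black_mid',.061)):
  for l,pp in (('t',p),('s',q),('w',w)):
    M=cams.masks_of(pp,n)
    if M: 
      X=(wcloud if l=='w' else cloud)(pp,M[0]['region']);Y=X[abs(X[:,2]-z)<.006]; print(l,n,round(M[0]['score'],2),[np.round(a,1) for a in rect(Y)] if len(Y)>5 else '')
img=w['img'].astype(int); red=(img[...,2]>100)&(img[...,1]<75)&(img[...,0]<85)
Y=wcloud(w,red);Y=Y[(abs(Y[:,2]-.008)<.007)&(Y[:,0]>.37)&(Y[:,0]<.55)&(Y[:,1]>.14)&(Y[:,1]<.24)]
for x in np.arange(.385,.54,.02):
    v=Y[abs(Y[:,0]-x)<.01]
    if len(v)>4: print(round(x,3),len(v),np.round(np.percentile(v[:,1],[3,50,97])*1000,1))
cv2.imwrite('pics/t9.png',cv2.resize(p['img'][130:240,140:380],None,fx=3.3,fy=3.3,interpolation=cv2.INTER_CUBIC))
cv2.imwrite('pics/s9.png',cv2.resize(q['img'][150:300,130:380],None,fx=3.2,fy=3.2,interpolation=cv2.INTER_CUBIC))
E
```

```text
t 35.6 tcp [414.  467.3 221.8] yaw 178.57 toolz [-0.    -0.001 -1.   ] F [-0.3  0.6  0.2] op 65.7 g 0.0
t tips_mid 0.61 [array([467.7, 302.5]), array([ 66. , 118.2]), np.float64(88.3)]
s tips_mid 0.92 [array([464.3, 301.1]), array([ 67.5, 123.1]), np.float64(88.4)]
w tips_mid 0.98 [array([461.6, 302. ]), array([ 67.3, 113.7]), np.float64(89.1)]
t film_mid 0.92 [array([468.7, 196.3]), array([ 49.2, 127.9]), np.float64(89.5)]
s film_mid 0.88 [array([465.3, 194.9]), array([ 51.9, 134.3]), np.float64(88.8)]
w film_mid 0.85 [array([465. , 195.7]), array([ 51.9, 128.9]), np.float64(89.0)]
t timer_mid 0.67 [array([456.2,  60.8]), array([68.4, 48.7]), np.float64(2.9)]
s timer_mid 0.91 [array([452.2,  59.9]), array([69.5, 49.9]), np.float64(1.5)]
w timer_mid 0.87 [array([460.4,  82.2]), array([24.9, 66.8]), np.float64(70.0)]
t stopper_mid 0.66 [array([452.9, -36.1]), array([24.5, 25. ]), np.float64(41.9)]
s stopper_mid 0.59 [array([448.9, -35.9]), array([25.8, 24.6]), np.float64(59.8)]
t vial_white_mid 0.44 
s vial_white_mid 0.44 [array([577.3, 248.9]), array([22.2, 21.8]), np.float64(5.7)]
s vial_black_mid 0.59 [array([576.2, 360.3]), array([16.8, 22.4]), np.float64(63.7)]
0.385 32 [223.7 227.8 229.2]
0.405 70 [222.7 226.3 229.2]
0.425 45 [220.7 223.9 228.4]
0.445 39 [220.7 223.2 225.4]
0.465 35 [220.  222.2 225.3]
0.485 34 [219.2 222.  224.3]
0.505 32 [218.8 221.6 224.1]
0.525 30 [218.3 221.4 223.7]
```

View pics/t9.png

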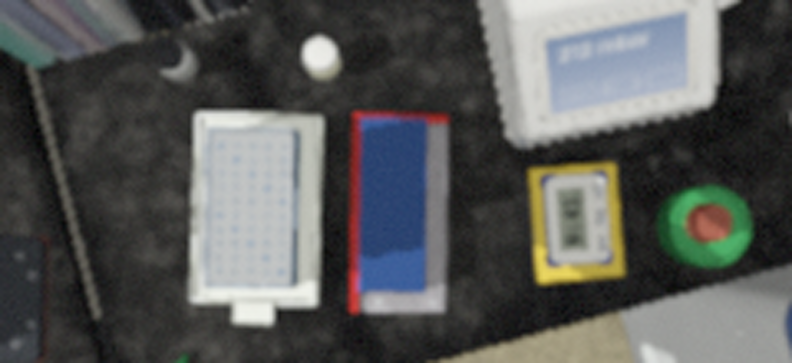

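View pics/s9.png

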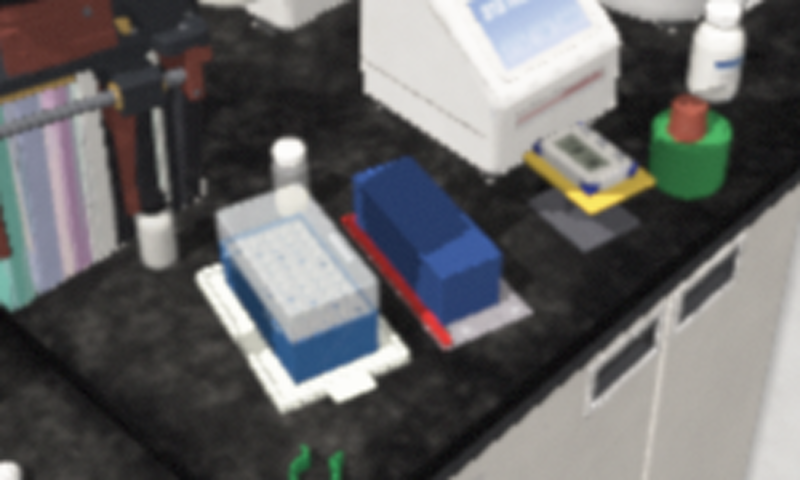

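```bash
python3 -c "
from bench import ticket
print(ticket.job_done())"
```

```text
the job is handed in; nothing more can be done
None
```

I took the pile apart in the order asked and handed it in at about 36 s. The last images show the timer mid-stand, the stopper upright in its dish, the carton against both fences, the tip box flat in its tray and both vials in place; the judge's result was not shown.

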